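Gauge the finish on an instrument body in the roller-track bay

TASK

In this guitar workshop, push the plywood carrier with the small instrument body along the rollers until it is fully home against the stops of the bay. Then lift the pen-shaped gauge out of its wooden stand and hold its spring foot on the white paper dot of the body, with the gauge square to the sloping face and pressed gently so that the foot is about half-way in and never driven hard. Finish while still holding it pressed there: do not let go or put it down, and leave the bottle, mug and sanding block alone.

Things in the scene. Friction and masses are not known exactly. Their poses are not given: they have to be found in the camera images.
- push_wall (a point): Where to push: outside of the carrier's near end wall, mid-width, 32 mm above the carrier's underside. The wall is 200 mm wide, 10 thick, its top 55 above the underside. Axes as carrier. The carrier rolls easily (about 1 N), coasts a few mm at low speed, and has 4 mm play to the guides each side.
- home_mark (a point): On the fixed track: where push_wall lies when the carrier is fully home, its far end against two rubber stops on the end wall 250 mm further on. x points along the track into the bay, the way to push. Track: 500 mm long, steel rollers with tops 50 mm above the bench, side guides 66 high and 208 apart, cheeks 86 high along the far half, end wall 95 high.
- spot (a point): Centre of the white paper dot, 30 mm across with a tiny black middle, on the instrument body's face, about 113 mm above the bench. z points squarely out of the face, which rises 15 degrees towards the bay; so z leans 15 degrees from vertical towards push_wall. x runs up the slope. The dot lies 28 mm left (+y) of the carrier's middle line, 83 mm ahead of push_wall.
- gauge_grip (a point): Where to grip the gauge: on its axis, 50 mm above the barrel's underside, 35 below its top; z along the axis from foot to top. Starts 112 mm above the bench, upright in the stand's hole with the barrel resting on the stand's top. Lift by at least 50 mm to clear the stand.
- gauge_foot (a point): Middle of the flat underside of the gauge's spring foot (12 mm across), on the gauge's axis; fully out it lies 98 mm below gauge_grip and 20 mm below the nose; it moves up as it is pressed in. z along the axis towards the top.
- plunger (a joint): How far the spring foot is pressed into the gauge: 0 fully out, 0.014 m fully in (the spring bottoms). Force is 1 N at first, 3.5 N at half-way (0.007), 6 N when fully in.
- stand_top (a point): Centre of the top of the fixed wooden stand, a block 75 x 75 x 62 mm high, with a hole 20 mm across.
- bottle: Bystander: amber bottle 50 mm across, 105 high, upright; origin at the centre of its underside.
- mug: Bystander: white mug 76 mm across, 85 high; origin at the centre of its underside.
- sanding_block: Bystander: cork sanding block 90 x 50 x 29 mm with a dark brown top; origin at the centre of its underside.
- gauge: Loose pen-shaped gauge, 0.14 kg: aluminium barrel 26 mm across and 85 long, below it a steel nose 17 across and 28 long, then the spring foot. Origin on its axis at the barrel's underside, z along the axis towards the top.
- carrier: Loose open plywood crate 250 x 200 mm on the rollers, 0.55 to 0.95 kg, holding (fixed, on a sloping rest) a bare wooden waisted instrument body, 219 mm long, 148 wide, 35 thick. Origin: centre of the crate's underside; x along the track towards the bay, z up. Darker patches on the body are only drawn.
- stand: The gauge stand itself; origin at the centre of its underside.

How it is judged:
On the way, in this order (a step that is already met when the one before it is completed fails the run):
1. the carrier is fully home against the stops while the gauge is still in its stand (x of push_wall in the frame of home_mark above -0.006 m and distance between gauge and stand_top below 0.012 m), for 0.2 s.
2. the gauge is lifted clear out of its stand, held by the gripper (height (world z) of gauge_foot above 0.066 m and contact force between the fingers and gauge above 1 N), for 0.2 s.
At the end, for the whole second after the job is handed in: The carrier is home (within 6 mm of the stops); the gauge, held by the gripper and at rest, has its foot within 10 mm of the dot's centre, its axis within 7.4 degrees of square to the face, the foot pressed in 3 to 11 mm of its 14 mm, pressing with 0.8 to 7 N; it stays so through the last second (x of push_wall in the frame of home_mark above -0.006 m and distance between gauge_foot and spot below 0.01 m and angle between the z axis of gauge_foot and the z axis of spot, either way round below 0.13 rad and value of joint plunger between 0.003 and 0.011 m and contact force between gauge and carrier between 0.8 and 7 N and contact force between the fingers and gauge above 1 N and contact force between gauge and stand below 0.1 N and linear speed of gauge below 0.02 m/s); the arm keeps its last pose, push and grip.
It fails at once if a bystander (bottle, mug, sanding block) is pushed more than 25 mm or tipped (distance of any of bottle, mug, sanding_block from where it was at the start of the episode above 0.025 m or angle between any of bottle, mug, sanding_block's own z axis and vertical above 0.4 rad).
It fails at once if the gauge is driven hard into the work (over 15 N) (contact force between gauge and carrier above 15 N).
It also fails if it takes over 64 s, if anything falls off the work surface, if the arm or the gripper's body presses on something with over 40 N, if the wrist force passes 120 N, or if a joint passes its speed limit or range.

ROBOT

A 7-joint arm with a two-finger parallel gripper is mounted at the origin on the work surface. World frame = base frame: x ahead of the robot, y to its left, z up, the work surface at z = 0. Lengths are in m, angles in rad, forces in N, time in s.
With the tool pointing down it reaches from about 0.425 to 0.925 m from the base axis. Payload 6.8 kg.
Tool frame: the origin (TCP) lies at the very end of the fingers, on their centre line; the grasp point (between the pads) lies r.grip_depth behind it (r.grip_depth is the distance from the TCP to the grasp point, in m); z points along the fingers, x is the direction in which the jaws open and shut, and the axes are right-handed (so a half turn about z gives the same grasp; the last joint's range is limited). The gripper opens to 85 mm and grips with 20 to 120 N. Pads are 22 mm wide; open, the fingers measure 114 mm over their backs; the gripper's body (76 mm by 85 mm) begins 54 mm behind the grasp point. The pads swing forward as they close: fully open they stand 13 mm farther back than shut.
Start: joints at [-0.108, 0.477, 0.022, 1.555, -0.011, 1.109, -0.083], TCP at [0.675, 0, 0.231] pointing down, gripper open.
Joint ranges: [-2.96, 2.96], [-0.34, 2.1], [-1.41, 1.46], [0.24, 2.44], [-1.37, 4.51], [0.17, 1.92], [-2.96, 2.96]. Speed limits (rad/s): [2.39, 2.39, 3.14, 3.14, 3.14, 3.14, 3.14].

INTERFACE

Orientations are given as a rotation vector (axis times angle).
In Python, from bench import readout, grab_frame, workorder, r gives the robot as it stands.
- The arm moves only by the shell command python3 -m handwheel 'ROWS' [FORCE]. ROWS is text: rows parted by semicolons, each of 7 numbers parted by spaces: the shift along the tool's x, y, z in mm, then the turn, a rotation vector about the tool's x, y, z in degrees, then the finger opening in mm, from 0 to 85.4. A call has 1 to 12 rows; each row is the pose to reach, as a shift and turn from the pose commanded when the call began, along the tool's axes at that moment; what a row does not reach only later rows make up. A row lasts 1/8 s, in which the tool goes at most 62.5 mm and 10.7 degrees, less where a joint would pass 70% of its speed; a pose out of reach is approached as far as the arm can. A call with a gripper value outside its range is refused whole. The fingers move at their own pace and stop on an object; FORCE is the grip in N (left out, the last holds). Time passes only in rows, so rows that repeat a pose let the fingers close. It gives the time, the measured TCP pose, the force and the opening at its end, in the units of the state.
- readout.get_obs(): the state, without advancing time (a new reading comes with each control period).
- grab_frame(name): name is "scene" or "side" or "wrist"; returns a dict with "pixels" (480x640x3 uint8, red, green, blue), "fx", "fy", "cx", "cy" (pixels), "rvec" (rotation vector, rad) and "tvec" (3), from world to camera coordinates, as OpenCV has them. Camera axes: x right, y down, z forward; pixel columns grow to the right and rows downward; lengths in m; the calibration is good to about 2 mm. A picture is of the moment at which its call begins. There is no depth.
- workorder.hand_in(): hands the job in, once; it reports no verdict.
The state is a dict: "clock": time; "joints": joint angles; "qvel": joint speeds; "tau": joint torques, N m; "tcp_pos": TCP position; "orientation": TCP orientation; "contact_force": force on the tool from outside, world axes, zero at the start; "moment": the same for the moment, N m; "grip_width": finger opening in m.
Only numpy, scipy, OpenCV 4.12 (cv2) and the standard library are available. Lean on these libraries where they do the work, as an engineer would, in place of code of your own. Each camera call takes 0.05 s, during which the arm holds its last target.

## Working session

There is one attempt and no reset: what is moved stays moved. The work goes in short steps, Python scripts to look and compute and a shell command to move; the robot and the scene stay as the last step left them, time stands still between calls to the robot, and variables do not carry over. Pictures are saved under pics/ and viewed, and the job is handed in when it is done.

```bash
ls; mkdir -p pics; cat > h.py <<'E'
import numpy as np, cv2
from bench import readout, grab_frame, workorder, r
def snap(name,fn):
    f=grab_frame(name); cv2.imwrite('pics/'+fn+'.png',cv2.cvtColor(f['pixels'],cv2.COLOR_RGB2BGR)); 
    np.savez('pics/'+fn+'.npz',**f); return f
def load(fn): return dict(np.load('pics/'+fn+'.npz'))
def ray(f,u,v):
    R=cv2.Rodrigues(np.array(f['rvec'],float))[0]; t=np.array(f['tvec'],float).ravel()
    d=R.T@np.array([(u-f['cx'])/f['fx'],(v-f['cy'])/f['fy'],1.]); return -R.T@t,d/np.linalg.norm(d)
def onz(f,u,v,z):
    c,d=ray(f,u,v); return c+d*(z-c[2])/d[2]
def tri(obs):
    A=np.zeros((3,3));b=np.zeros(3)
    for f,u,v in obs:
        c,d=ray(f,u,v);P=np.eye(3)-np.outer(d,d);A+=P;b+=P@c
    p=np.linalg.solve(A,b); res=[np.linalg.norm((np.eye(3)-np.outer(ray(f,u,v)[1],ray(f,u,v)[1]))@(p-ray(f,u,v)[0])) for f,u,v in obs]
    return p,res
def proj(f,p):
    R=cv2.Rodrigues(np.array(f['rvec'],float))[0]; q=R@np.array(p)+np.array(f['tvec']).ravel()
    return q[0]/q[2]*f['fx']+f['cx'],q[1]/q[2]*f['fy']+f['cy']
E
python3 - <<'E'
from h import *
for n in ('scene','side','wrist'):
    f=snap(n,n+'0'); print(n,ray(f,320,240))
print(readout.get_obs(), r.grip_depth)
E
```

```text
pics
scene (array([ 1.0556314 , -0.28868489,  0.80197685]), array([-0.5343075 ,  0.30317474, -0.78905043]))
side (array([0.24004298, 0.89916319, 0.87494464]), array([ 0.2265844 , -0.73631373, -0.63757478]))
wrist (array([0.6748643 , 0.08221942, 0.37388001]), array([-0.00138189, -0.32055111, -0.94723021]))
{'clock': 0.15, 'joints': array([-0.10809091,  0.47763323,  0.02229413,  1.55618219, -0.01148771,
        1.1092831 , -0.08308581]), 'qvel': array([ 0.0009489 , -0.00058748,  0.00194238, -0.00503905, -0.00141625,
       -0.00056221,  0.00170223]), 'tau': array([ 1.55385478e-03, -5.96924365e+01,  1.60940632e+00, -2.81490952e+01,
        1.26662746e-02,  6.56643446e-03,  5.58682734e-05]), 'tcp_pos': array([6.74565126e-01, 1.90420067e-05, 2.30550408e-01]), 'orientation': array([ 3.14150866e+00,  1.18543781e-04, -2.16143151e-03]), 'contact_force': array([ 0.23095205, -0.27131039, -0.37759649]), 'moment': array([-0.00249729,  0.0103229 , -0.00896457]), 'grip_width': 0.08553986309083272} 0.0187
```

View pics/scene0.png

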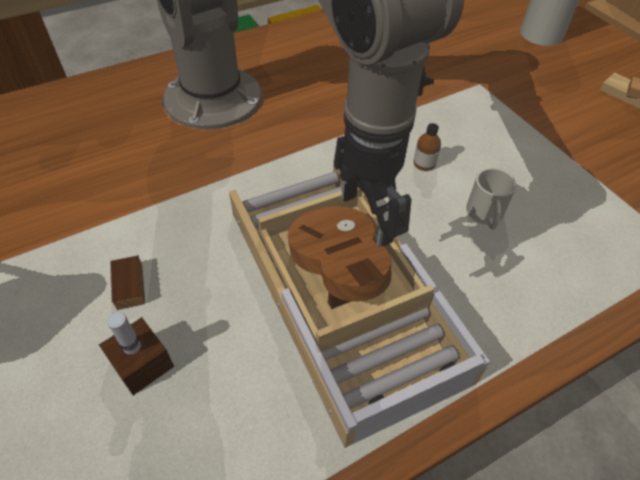

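View pics/side0.png

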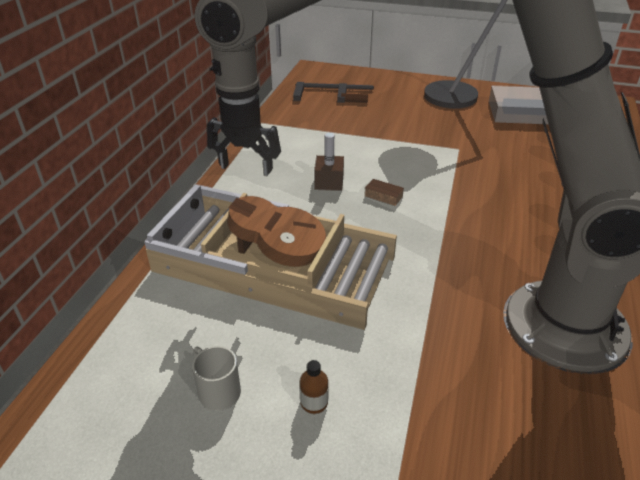

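View pics/wrist0.png

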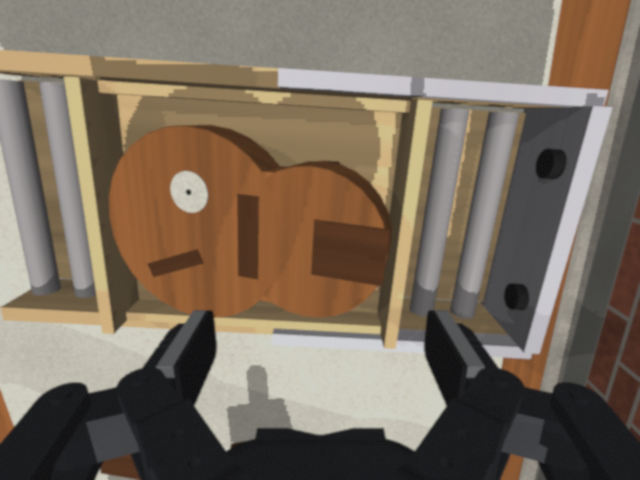

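The wrist view shows the near end wall's outer top edge from about (66,78) to (103,332), the dot at (188,192), and the stops at (550,164) and (516,297). The gauge stands at about (120,330) in scene and (329,150) in side. I'll measure these now.

```bash
python3 - <<'E'
from h import *
F={n:load(n+'0') for n in('scene','side','wrist')}
def dot(f,box):
    im=f['pixels']; x0,y0,x1,y1=box; s=im[y0:y1,x0:x1].astype(int)
    m=((s.min(2)>130)&(s.max(2)-s.min(2)<45)).astype(np.uint8)
    n,l,st,c=cv2.connectedComponentsWithStats(m); i=1+np.argmax(st[1:,4]); 
    cn=cv2.findContours((l==i).astype(np.uint8),0,1)[0][0]; e=cv2.fitEllipse(cn)
    return e[0][0]+x0,e[0][1]+y0,st[i,4],e[1]
d={}
for n,b in dict(scene=(325,210,365,240),side=(272,228,302,248),wrist=(155,160,220,225)).items():
    d[n]=dot(F[n],b); print(n,d[n])
p,res=tri([(F[n],*d[n][:2]) for n in d]); print(p,res)
p2,res=tri([(F[n],*d[n][:2]) for n in ('scene','side')]); print(p2,res)
w=F['wrist']
for uv in [(66,78),(103,332),(430,100),(387,347)]: print(uv,onz(w,*uv,.105))
for uv in [(603,105),(527,347)]: print('endwall .095',uv,onz(w,*uv,.095))
def save(n,x0,y0,x1,y1,k,fn): cv2.imwrite('pics/'+fn+'.png',cv2.resize(cv2.cvtColor(F[n]['pixels'],4)[y0:y1,x0:x1],None,fx=k,fy=k,interpolation=2))
save('scene',80,240,240,400,4,'zs'); save('side',290,110,420,220,5,'zd')
save('scene',220,160,500,440,2,'zt')
E
```

```text
scene (345.5704345703125, 224.9158535003662, np.int32(120), (8.629817962646484, 15.759108543395996))
side (287.0230655670166, 237.38764190673828, np.int32(106), (9.057662963867188, 12.849782943725586))
wrist (188.58892059326172, 191.38651847839355, np.int32(1184), (34.552574157714844, 42.44474792480469))
[0.57969406 0.03046104 0.11217253] [np.float64(0.00047543128832812804), np.float64(0.00031201897761118786), np.float64(0.0004540549888919346)]
[0.57996437 0.03015451 0.11211505] [np.float64(0.00026207611411865157), np.float64(0.0002620761141187749)]
(66, 78) [0.50264398 0.10679286 0.105     ]
(103, 332) [ 0.49007863 -0.09143574  0.105     ]
(430, 100) [0.7500855  0.09289968 0.105     ]
(387, 347) [ 0.73221669 -0.10606039  0.105     ]
endwall .095 (603, 105) [0.87693716 0.08996159 0.095     ]
endwall .095 (527, 347) [ 0.85932755 -0.11290404  0.095     ]
```

View pics/zs.png

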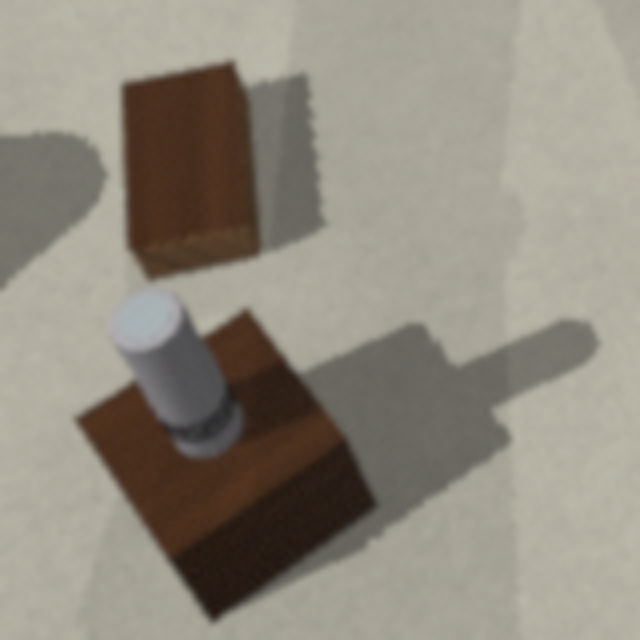

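View pics/zd.png

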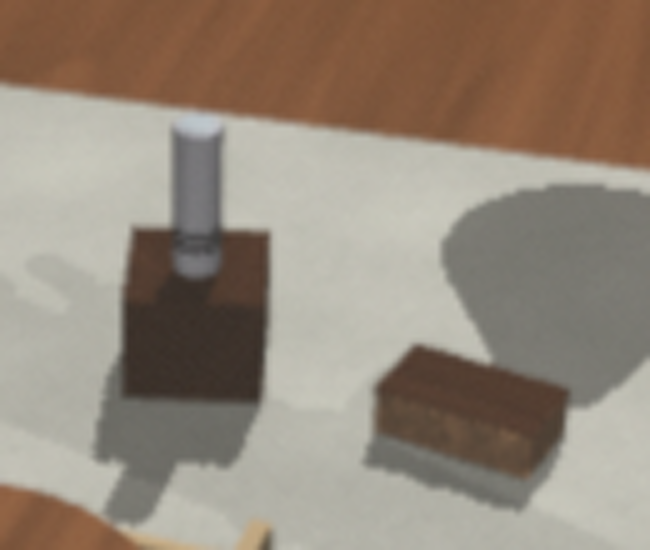

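View pics/zt.png

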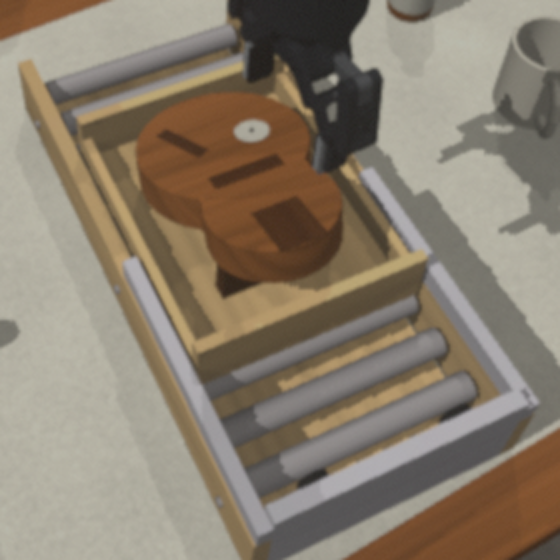

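```bash
python3 - <<'E'
from h import *
F={n:load(n+'0') for n in('scene','side','wrist')}
w=F['wrist']
g,res=tri([(F['scene'],116.7,320.2),(F['side'],329.6,134.8)]); print('gauge top',g,res)
# stand top corners from scene, .062
c=[onz(F['scene'],80+u/4,240+v/4,.062) for u,v in [(78,418),(247,310),(345,438),(176,556)]]; print(np.round(c,4),np.mean(c,0))
W=w['pixels']
def save(x0,y0,x1,y1,k,fn): cv2.imwrite('pics/'+fn+'.png',cv2.resize(cv2.cvtColor(W,4)[y0:y1,x0:x1],None,fx=k,fy=k,interpolation=2))
save(0,30,200,180,4,'wa'); save(440,60,640,210,4,'wb'); save(240,250,560,370,2.5,'wc')
E
```

```text
gauge top [ 0.60067613 -0.35682264  0.14345968] [np.float64(0.0012098749143872672), np.float64(0.0012098749143873416)]
[[ 0.5752 -0.3987  0.062 ]
 [ 0.5595 -0.3284  0.062 ]
 [ 0.6309 -0.3119  0.062 ]
 [ 0.6473 -0.3811  0.062 ]] [ 0.60324438 -0.35502311  0.062     ]
```

View pics/wa.png

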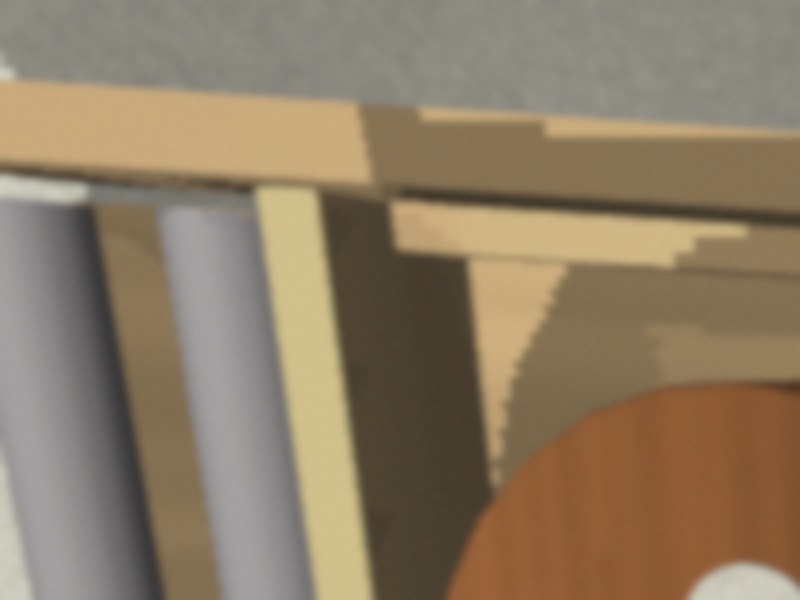

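View pics/wb.png

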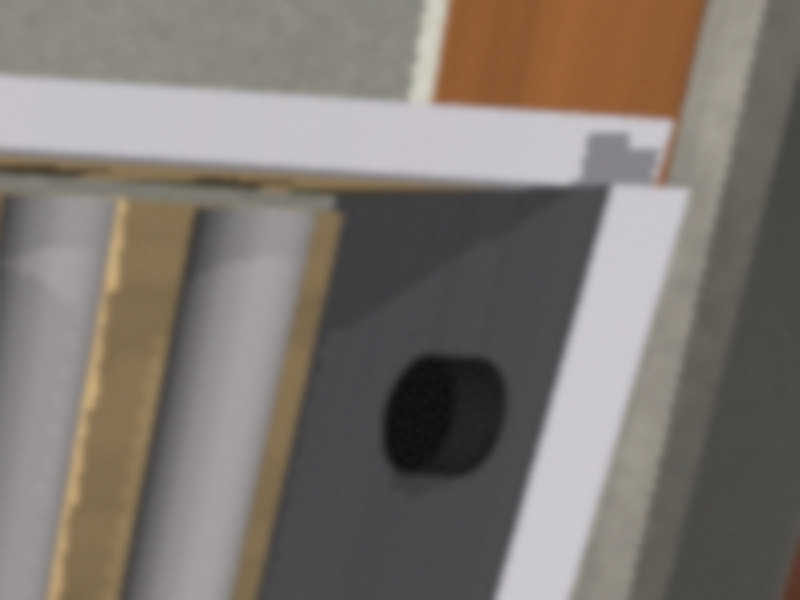

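```bash
python3 - <<'E'
from h import *
w=load('wrist0')
def ln(a,b,z):
    p,q=onz(w,*a,z),onz(w,*b,z); d=q-p; print(np.round(p,4),np.round(q,4),np.degrees(np.arctan2(d[1],d[0])))
ln((1,50.7),(200,62.5),.066)
ln((440,78.7),(607,89.7),.086)
ln((592,107),(565,210),.095)
ln((612,107),(583,210),.095)
ln((64,76.5),(79,180),.105) # near wall outer top
print(onz(w,66,78,.105),onz(w,103,332,.105))
E
```

```text
[0.4326 0.1294 0.066 ] [0.5826 0.1212 0.066 ] -3.098365684721786
[0.7612 0.1081 0.086 ] [0.8838 0.1007 0.086 ] -3.443708075984163
[0.8694 0.0886 0.095 ] [0.8663 0.0128 0.095 ] -92.33170808598146
[0.8837 0.0886 0.095 ] [0.8804 0.0128 0.095 ] -92.51213508220735
[0.5015 0.1077 0.105 ] [0.4969 0.0378 0.105 ] -93.76221839432496
[0.50264398 0.10679286 0.105     ] [ 0.49007863 -0.09143574  0.105     ]
```

View pics/wc.png

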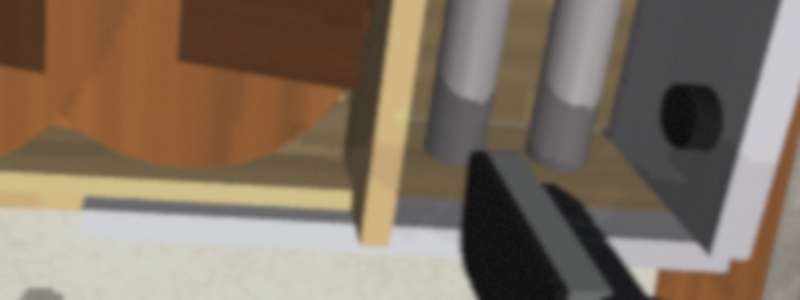

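```bash
python3 -m handwheel '-40 -2 0 0 0 -14 0; -80 -4 0 0 0 -22 0; -110 -5 0 0 0 -31 0; -140 -6 0 0 0 -40 0; -165 -7 0 0 0 -50 0; -190 -8 0 0 0 -60 0; -205 -9 0 0 0 -70 0; -215 -10 0 0 0 -80 0; -219 -10 0 0 0 -86.4 0; -219 -10 0 0 0 -86.4 0; -219 -10 0 0 0 -86.4 0' 40
```

```text
clock: 1.52
tcp_pos: [0.4562, 0.01, 0.2313]
orientation: [2.293, 2.148, 0.0]
contact_force: [0.9, -0.6, -0.2]
grip_width: 0.0002
```

```bash
python3 -m handwheel '0 0 40 0 0 0 0; 0 0 80 0 0 0 0; 0 0 115 0 0 0 0; 0 0 145 0 0 0 0; 0 0 156 0 0 0 0; 0 0 156 0 0 0 0; 0 0 156 0 0 0 0'; python3 -c "
from h import *
snap('side','s1');snap('wrist','w1')"
```

```text
clock: 2.4
tcp_pos: [0.457, 0.0101, 0.0763]
orientation: [2.29, 2.149, 0.002]
contact_force: [1.2, -0.3, -0.1]
grip_width: 0.0
```

View pics/s1.png

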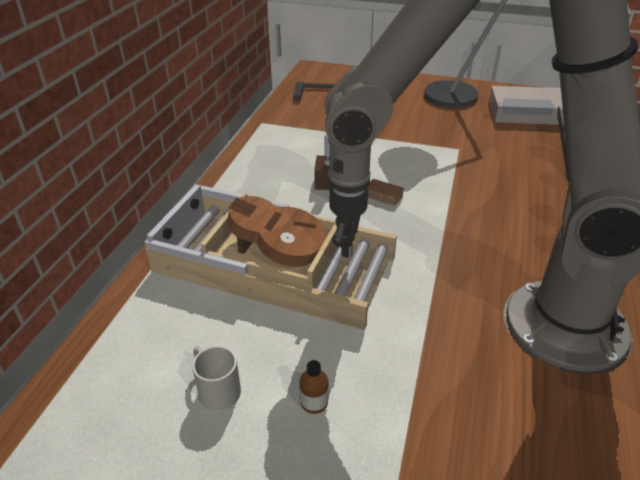

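View pics/w1.png

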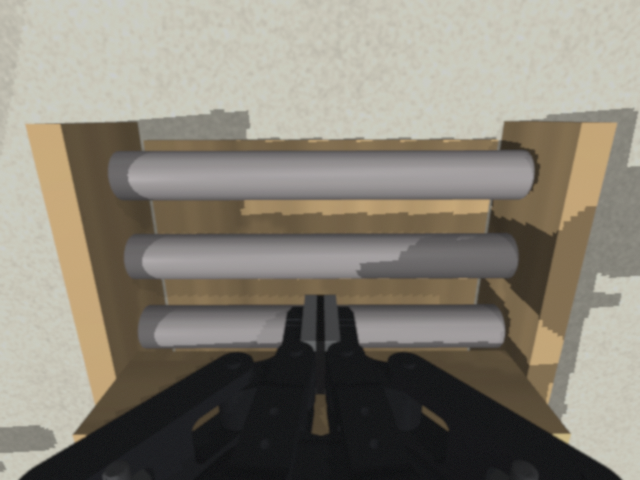

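```bash
python3 -m handwheel '0 10 0 0 0 0 0; 0 20 0 0 0 0 0; 0 25 0 0 0 0 0; 0 30 0 0 0 0 0; 0 36 0 0 0 0 0; 0 42 0 0 0 0 0; 0 48 0 0 0 0 0; 0 54 0 0 0 0 0; 0 60 0 0 0 0 0; 0 66 0 0 0 0 0; 0 72 0 0 0 0 0; 0 78 0 0 0 0 0'; python3 -m handwheel '0 6 0 0 0 0 0; 0 12 0 0 0 0 0; 0 18 0 0 0 0 0; 0 23 0 0 0 0 0; 0 27 0 0 0 0 0; 0 31 0 0 0 0 0; 0 34 0 0 0 0 0; 0 36 0 0 0 0 0; 0 36 0 0 0 0 0'; python3 -c "
from h import *
snap('side','s2');snap('scene','c2')"
```

```text
clock: 4.0
tcp_pos: [0.5342, 0.0051, 0.0753]
orientation: [-2.29, -2.15, 0.0]
contact_force: [-1.2, -0.6, -0.6]
grip_width: 0.0004
clock: 5.12
tcp_pos: [0.5702, 0.0028, 0.0754]
orientation: [2.29, 2.15, 0.001]
contact_force: [0.1, 0.3, -0.4]
grip_width: -0.0001
```

View pics/s2.png

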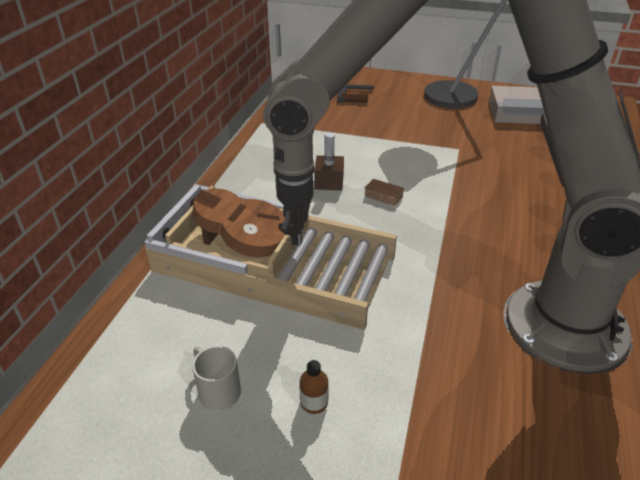

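View pics/c2.png

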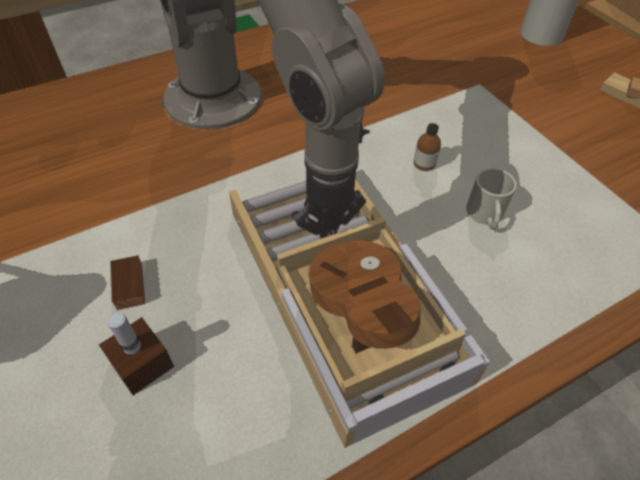

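The carrier is moving; the dot is now at about (370,263) in scene and (250,229) in side, with a gap still open in front of the stops. Next I'll measure how far is left.

```bash
cat >> h.py <<'E'
def dot(f,u,v,h=16):
    im=f['pixels']; x0,y0=int(u-h),int(v-h); s=im[y0:y0+2*h,x0:x0+2*h].astype(int)
    m=((s.min(2)>130)&(s.max(2)-s.min(2)<45)).astype(np.uint8)
    n,l,st,c=cv2.connectedComponentsWithStats(m); i=l[h,h] or l[h-2,h-3] or 1+np.argmax(st[1:,4])
    e=cv2.fitEllipse(cv2.findContours((l==i).astype(np.uint8),0,1)[0][0]); return e[0][0]+x0,e[0][1]+y0
E
python3 - <<'E'
from h import *
c,s=load('c2'),load('s2')
print(dot(c,370,263),dot(s,250,229),tri([(c,*dot(c,370,263)),(s,*dot(s,250,229))]))
im=cv2.cvtColor(c['pixels'],4)[250:440,260:500]; cv2.imwrite('pics/c2z.png',cv2.resize(im,None,fx=3,fy=3,interpolation=2))
E
```

```text
(369.49475479125977, 262.60457038879395) (249.97887802124023, 228.41615295410156) (array([0.66590824, 0.02461118, 0.11225349]), [np.float64(0.00025766960405605846), np.float64(0.0002576696040561587)])
```

View pics/c2z.png

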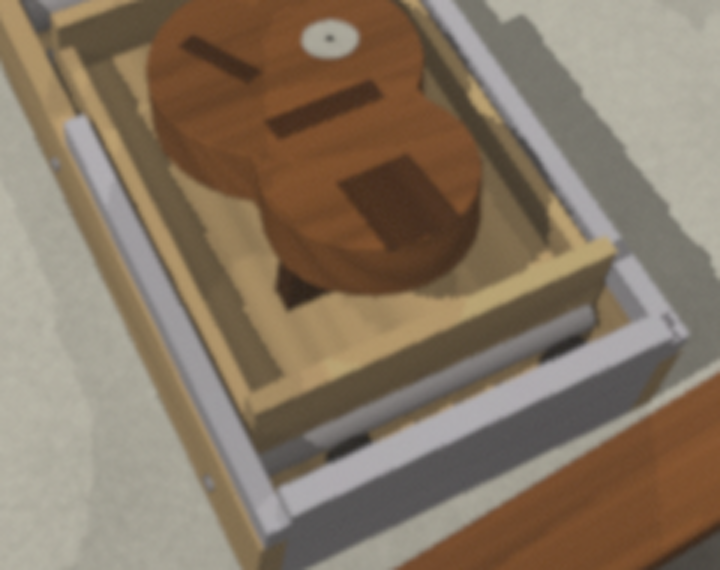

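```bash
python3 -m handwheel '0 3 0 0 0 0 0; 0 6 0 0 0 0 0; 0 8 0 0 0 0 0; 0 10 0 0 0 0 0; 0 12 0 0 0 0 0; 0 14 0 0 0 0 0; 0 14.5 0 0 0 0 0'; for i in 1; do python3 -m handwheel '0 1 0 0 0 0 0; 0 2 0 0 0 0 0; 0 2 0 0 0 0 0'; done
```

```text
clock: 6.1
tcp_pos: [0.5844, 0.0019, 0.0753]
orientation: [2.29, 2.15, 0.0]
contact_force: [-1.1, 0.4, 0.9]
grip_width: -0.0003
clock: 6.48
tcp_pos: [0.5864, 0.0018, 0.0753]
orientation: [2.29, 2.15, 0.0]
contact_force: [-0.0, -0.5, -0.2]
grip_width: -0.0002
```

```bash
python3 -m handwheel '0 1 0 0 0 0 0; 0 2 0 0 0 0 0; 0 2 0 0 0 0 0';python3 -m handwheel '0 1 0 0 0 0 0; 0 2 0 0 0 0 0; 0 2 0 0 0 0 0'; python3 -c "
from h import *
c=snap('scene','c3');s=snap('side','s3')
print(tri([(c,*dot(c,374,272)),(s,*dot(s,240,226))]))
im=cv2.cvtColor(c['pixels'],4)[250:440,260:500]; cv2.imwrite('pics/c3z.png',cv2.resize(im,None,fx=3,fy=3,interpolation=2))"
```

```text
clock: 6.85
tcp_pos: [0.5884, 0.0017, 0.0753]
orientation: [2.29, 2.15, 0.0]
contact_force: [0.1, -0.6, -0.7]
grip_width: 0.0002
clock: 7.22
tcp_pos: [0.5904, 0.0015, 0.0753]
orientation: [2.29, 2.15, 0.0]
contact_force: [-0.5, -0.1, -0.2]
grip_width: -0.0001
(array([0.68604436, 0.02348122, 0.11218527]), [np.float64(0.00012098134221724104), np.float64(0.00012098134221721146)])
```

View pics/c3z.png

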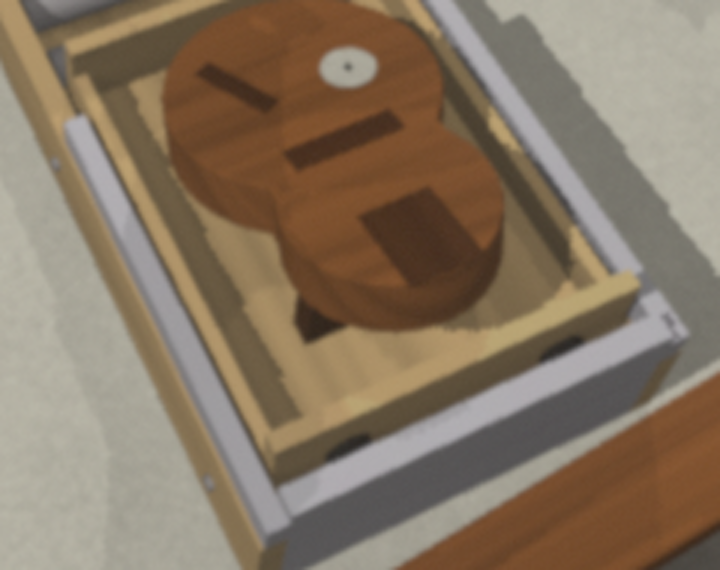

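The carrier's far wall is now almost at the stops. I'll creep on and watch the force.

```bash
for i in 1; do python3 -m handwheel '0 1 0 0 0 0 0; 0 2 0 0 0 0 0; 0 2 0 0 0 0 0'; done; python3 -m handwheel '0 1 0 0 0 0 0; 0 1 0 0 0 0 0'
```

```text
clock: 7.7
tcp_pos: [0.5917, 0.0015, 0.0752]
orientation: [-2.29, -2.15, 0.001]
contact_force: [-3.3, 0.1, 2.1]
grip_width: 0.0001
clock: 7.95
tcp_pos: [0.5916, 0.0015, 0.0751]
orientation: [-2.288, -2.149, 0.004]
contact_force: [-6.7, 0.9, 4.8]
grip_width: -0.0
```

```bash
python3 -m handwheel '0 1 0 0 0 0 0; 0 1 0 0 0 0 0; 0 1 0 0 0 0 0'; python3 -c "
from h import *
c=snap('scene','c4');s=snap('side','s4')
print(dot(c,374,272),dot(s,240,226),tri([(c,*dot(c,374,272)),(s,*dot(s,240,226))]))
im=cv2.cvtColor(c['pixels'],4)[250:440,260:500]; cv2.imwrite('pics/c4z.png',cv2.resize(im,None,fx=3,fy=3,interpolation=2))"
```

```text
clock: 8.32
tcp_pos: [0.5916, 0.0015, 0.0749]
orientation: [-2.287, -2.149, 0.006]
contact_force: [-10.9, 0.1, 6.4]
grip_width: -0.0001
(375.878267288208, 272.55737113952637) (240.93704795837402, 226.39392471313477) (array([0.68717786, 0.02347627, 0.11213573]), [np.float64(0.00011260554664017161), np.float64(0.00011260554664025906)])
```

View pics/c4z.png

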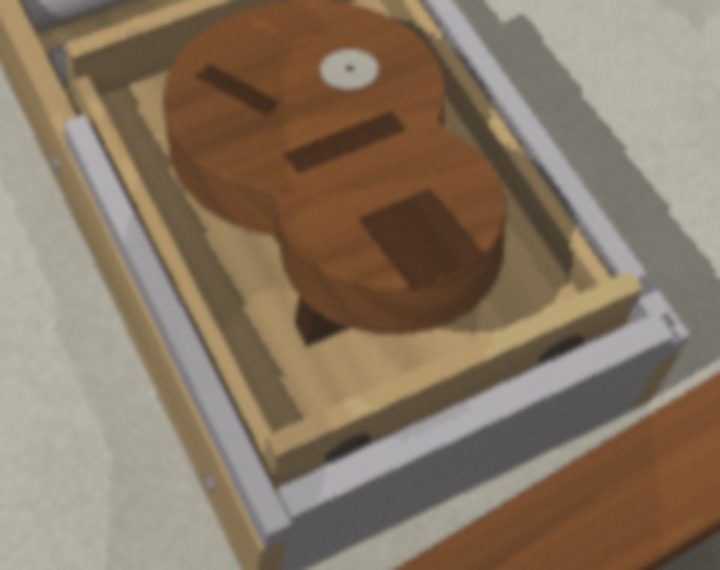

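```bash
python3 -m handwheel '0 -3 0 0 0 0 0; 0 -10 0 0 0 0 0; 0 -25 0 0 0 0 0; 0 -35 -20 0 0 0 40; 0 -40 -70 0 0 0 85; 0 -40 -120 0 0 0 85; 0 -40 -160 0 0 0 85; 0 -40 -175 0 0 0 85; 0 -40 -175 0 0 0 85'; python3 -c "
from h import *
c=snap('scene','c5');s=snap('side','s5')
print(dot(c,374,272),dot(s,240,226),tri([(c,*dot(c,374,272)),(s,*dot(s,240,226))]))
print(readout.get_obs()['tcp_pos'],readout.get_obs()['joints'])"
```

```text
clock: 9.55
tcp_pos: [0.5542, 0.0038, 0.2505]
orientation: [2.29, 2.15, 0.001]
contact_force: [0.6, -0.2, -0.7]
grip_width: 0.085
(375.9528293609619, 272.55054664611816) (240.9423885345459, 226.31964111328125) (array([0.68723332, 0.02347732, 0.11229323]), [np.float64(0.00019362599233839668), np.float64(0.00019362599233845227)])
[0.55321675 0.00365153 0.2485934 ] [ 0.07654922  0.2747417  -0.23660088  1.81514678  0.07274395  1.06270877
  1.32085819]
```

```bash
python3 -m handwheel '-40 8 0 0 0 0 85; -90 18 0 0 0 0 85; -140 28 0 0 0 0 85; -190 38 0 0 0 0 85; -240 48 0 0 0 0 85; -290 58 0 0 0 0 85; -330 66 0 0 0 0 85; -350 70 0 0 0 0 85; -356 71 0 0 0 0 85; -356 71 0 0 0 0 85; -356 71 0 0 0 0 85'; python3 -c "
from h import *
snap('wrist','w6')"
```

```text
clock: 11.02
tcp_pos: [0.6034, -0.3538, 0.2504]
orientation: [-2.287, -2.153, -0.001]
contact_force: [0.4, 1.0, -0.3]
grip_width: 0.0852
```

View pics/w6.png

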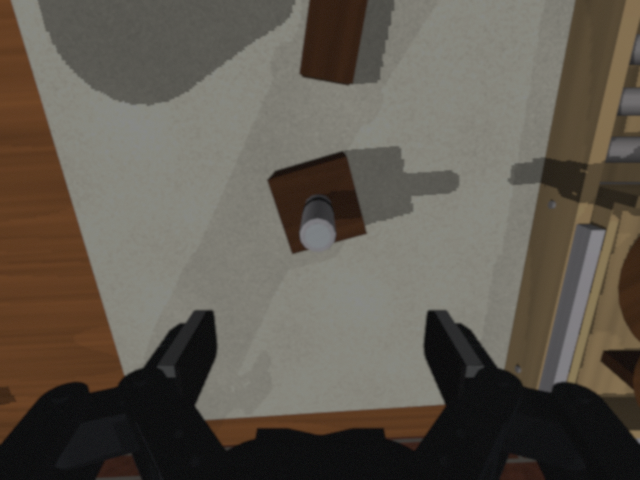

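```bash
python3 - <<'E'
from h import *
w=load('w6');c=load('c5');s=load('s5')
def top(f,u,v):
    g=cv2.cvtColor(f['pixels'],7); x0,y0=u-40,v-45; k=6
    z=cv2.resize(f['pixels'][y0:y0+80,x0:x0+80],None,fx=k,fy=k,interpolation=2); return cv2.cvtColor(z,4)
cv2.imwrite('pics/t6.png',top(w,318,230)); 
print(tri([(w,318,236),(c,116.7,320.2),(s,329.6,134.8)]))
print(tri([(w,318,236),(c,116.7,320.2)]),tri([(w,318,236),(s,329.6,134.8)]))
print(onz(w,318,236,.147))
cc=[onz(w,u,v,.062) for u,v in [(268,180),(345,153),(366,234),(293,253)]];print(np.mean(cc,0))
E
```

```text
(array([ 0.60144576, -0.35587389,  0.14441783]), [np.float64(0.001418833967947246), np.float64(0.0009828231089602651), np.float64(0.001981425360070136)])
(array([ 0.60263643, -0.35551965,  0.14449448]), [np.float64(0.0005239130904820154), np.float64(0.0005239130904821007)]) (array([ 0.60061289, -0.3550908 ,  0.14582448]), [np.float64(0.0014754693481702323), np.float64(0.001475469348170396)])
[ 0.60177598 -0.35493361  0.147     ]
[ 0.60049256 -0.35529239  0.062     ]
```

View pics/t6.png

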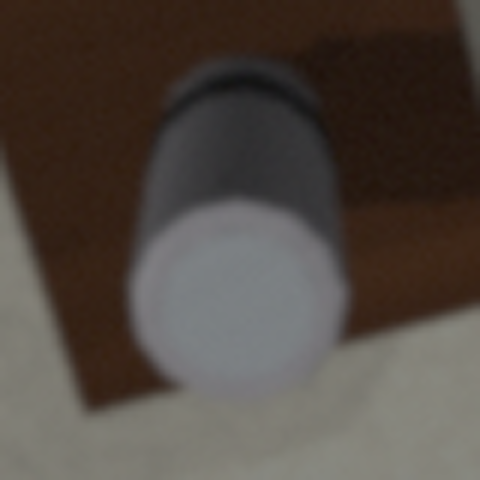

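```bash
python3 -m handwheel '0 0 20 0 0 0 85; 0 0 45 0 0 0 85; 0 0 70 0 0 0 85; 0 0 85 0 0 0 85; 0 0 90 0 0 0 85; 0 0 90 0 0 0 85; 0 0 90 0 0 0 85'; python3 - <<'E'
from h import *
P=[]
for i in range(4):
    f=snap('wrist','w7'); P.append(readout.get_obs()['tcp_pos'])
print(np.array(P),np.mean(P,0)); print(readout.get_obs()['orientation'])
E
```

```text
clock: 11.95
tcp_pos: [0.6034, -0.3562, 0.1614]
orientation: [2.289, 2.149, 0.001]
contact_force: [-0.1, 0.2, 0.4]
grip_width: 0.0851
[[ 0.60342483 -0.35621434  0.16137291]
 [ 0.6032805  -0.35620083  0.16127608]
 [ 0.60318452 -0.35615174  0.16111837]
 [ 0.60309822 -0.3561252   0.16095872]] [ 0.60324702 -0.35617303  0.16118152]
[2.28940630e+00 2.14984235e+00 5.09539549e-04]
```

View pics/w7.png

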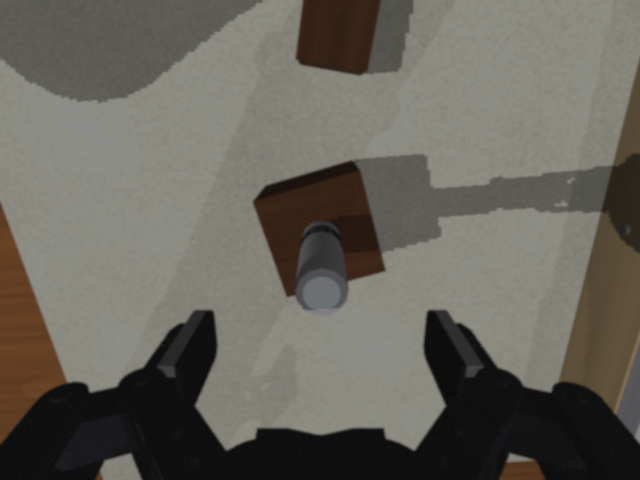

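```bash
python3 - <<'E'
from h import *
w=load('w7');w6=load('w6')
g=onz(w,321,292,.146);print(g,onz(w,321,292,.147)); print(tri([(w,321,292),(w6,318,235)]))
d=g[:2]-np.array([.6031,-.3561]); a=np.radians(86.4);x=np.array([np.cos(a),np.sin(a)]);y=np.array([np.sin(a),-np.cos(a)]);print(d@x,d@y)
E
```

```text
[ 0.60136298 -0.3553935   0.146     ] [ 0.60085881 -0.35536326  0.147     ]
(array([ 0.60131103, -0.35514994,  0.14611223]), [np.float64(0.0002401715402243473), np.float64(0.00024017154022419124)])
0.0005960334381101474 -0.0017779549913140335
```

```bash
python3 -m handwheel '0.5 -1.8 20 0 0 0 85; 0.5 -1.8 40 0 0 0 85; 0.5 -1.8 57 0 0 0 85; 0.5 -1.8 66 0 0 0 85; 0.5 -1.8 68 0 0 0 85; 0.5 -1.8 68 0 0 0 85; 0.5 -1.8 68 0 0 0 60; 0.5 -1.8 68 0 0 0 40; 0.5 -1.8 68 0 0 0 15; 0.5 -1.8 68 0 0 0 15; 0.5 -1.8 68 0 0 0 15; 0.5 -1.8 68 0 0 0 15' 50; python3 -c "
from h import *
snap('wrist','w8');snap('scene','c8');print(readout.get_obs()['tcp_pos'])"
```

```text
clock: 13.65
tcp_pos: [0.6013, -0.3555, 0.0927]
orientation: [2.29, 2.15, 0.0]
contact_force: [-0.8, -0.2, 3.0]
grip_width: 0.0248
[ 0.60128252 -0.35552714  0.09270925]
```

View pics/w8.png

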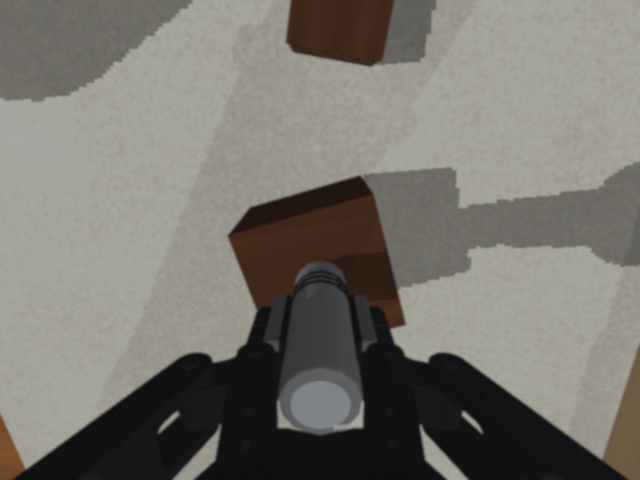

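View pics/c8.png

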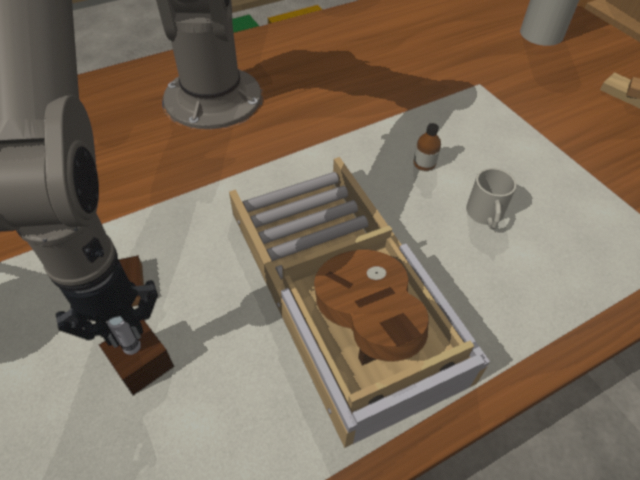

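The gauge's barrel is between the pads: in wrist its top is at (320,403) and its base at (320,275). The carrier is still home. Now I'll lift.

```bash
python3 -m handwheel '0 0 -8 0 0 0 15; 0 0 -25 0 0 0 15; 0 0 -50 0 0 0 15; 0 0 -80 0 0 0 15; 0 0 -110 0 0 0 15; 0 0 -130 0 0 0 15; 0 0 -140 0 0 0 15; 0 0 -140 0 0 0 15; 0 0 -140 0 0 0 15'; python3 -c "
from h import *
snap('wrist','w9');snap('scene','c9');snap('side','s9');print(readout.get_obs()['tcp_pos'])"
```

```text
clock: 14.88
tcp_pos: [0.6004, -0.355, 0.2309]
orientation: [-2.289, -2.149, 0.001]
contact_force: [-0.1, -0.3, -2.1]
grip_width: 0.0249
[ 0.60056722 -0.35509524  0.23111388]
```

View pics/w9.png

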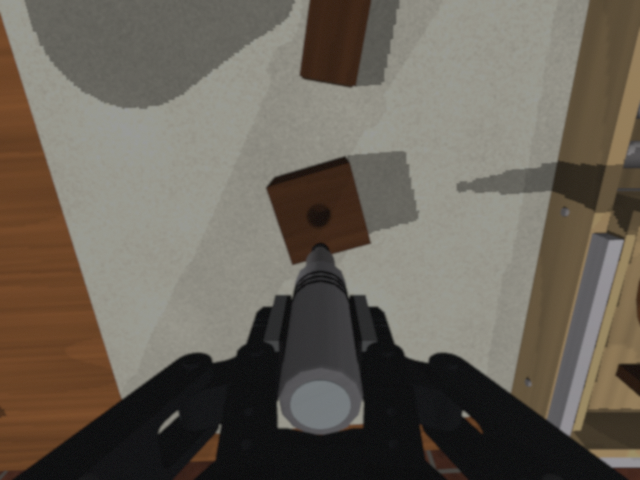

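View pics/s9.png

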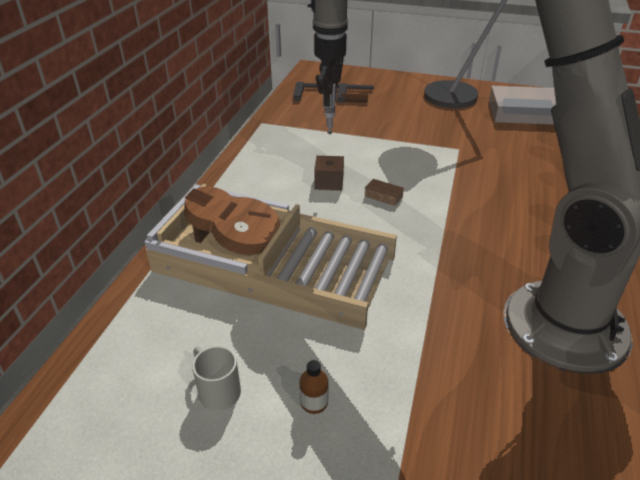

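View pics/c9.png

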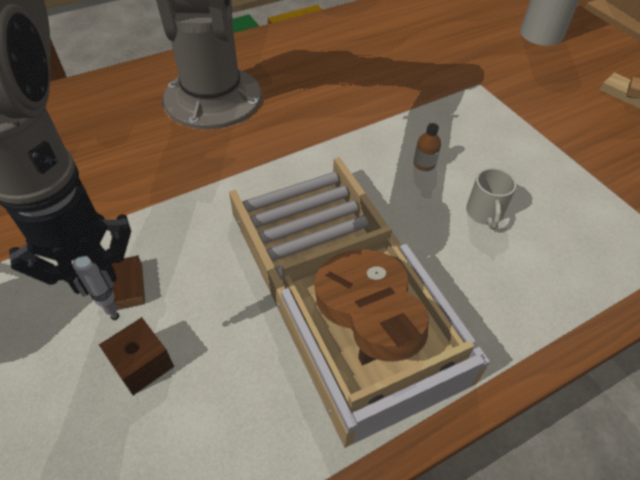

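Lifted clear. The foot shows at about (114,316) in scene, (330,131) in side and (320,248) in wrist. Next: the gauge's actual axis and foot relative to the tool.

```bash
python3 - <<'E'
from h import *
z=[]
for n,u,v in (('c9',100,290),('s9',330,110),('w9',320,260)):
    f=load(n); z.append(cv2.resize(cv2.cvtColor(f['pixels'],4)[v-40:v+40,u-32:u+32],None,fx=7,fy=7,interpolation=2)[:, :])
im=np.hstack(z); im=cv2.resize(im,(800,int(im.shape[0]*800/im.shape[1])));print(im.shape, 'scale',800/(3*64)); cv2.imwrite('pics/z9.png',im)
E
```

```text
(333, 800, 3) scale 4.166666666666667
```

View pics/z9.png

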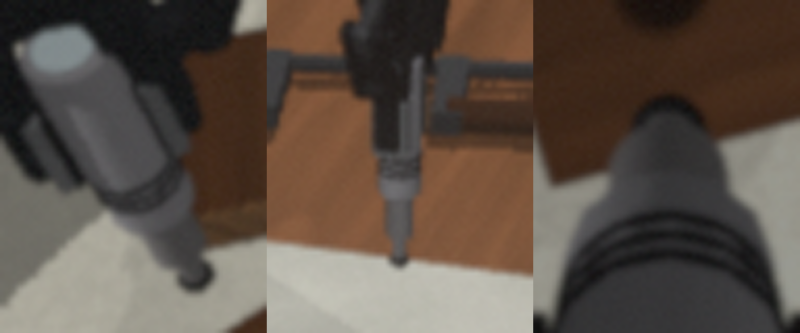

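```bash
python3 - <<'E'
from h import *
w,c,s=load('w9'),load('c9'),load('s9')
ft,r1=tri([(c,114.8,316.5),(s,330,132.9)]);print(ft,r1)
ft2,r1=tri([(c,114.8,316.5),(s,330,132.9),(w,320.6,246)]);print(ft2,r1)
tp,r2=tri([(c,82.9,262),(w,320,405)]);print(tp,r2)
a=tp-ft;print(np.linalg.norm(a),a/np.linalg.norm(a))
e=np.array([.6006,-.3551,.2311-.0793]);print(proj(c,e),proj(s,e),proj(w,e), proj(w,e+[0,0,.133]),proj(c,e+[0,0,.133]))
E
```

```text
[ 0.59891645 -0.3564968   0.14993943] [np.float64(0.00043697702842681696), np.float64(0.00043697702842687946)]
[ 0.59864102 -0.35546148  0.15016242] [np.float64(0.001090953120458427), np.float64(0.0006945795913240745), np.float64(0.0012468663294250286)]
[ 0.60241665 -0.35550716  0.28449288] [np.float64(0.0006048527365567262), np.float64(0.0006048527365569016)]
0.13460260461686738 [0.02600394 0.00735229 0.9996348 ]
(np.float64(115.47355592891432), np.float64(316.1711038050931)) (np.float64(329.0845221459113), np.float64(132.52516319145462)) (np.float64(319.56293824737526), np.float64(250.36313313741212)) (np.float64(318.9911498970049), np.float64(401.18202292024023)) (np.float64(83.32768384586316), np.float64(260.4477137093888))
```

```bash
python3 -m handwheel '20 2 -10 0 0 0 15; 60 5 -20 0 0 0 15; 105 9 -20 -2 0 0 15; 150 12 -20 -4 0 0 15; 195 16 -20 -6 0 0 15; 240 20 -20 -8 0 0 15; 285 24 -20 -10 0 0 15; 325 27 -20 -12 0 0 15; 355 30 -15 -14 0 0 15; 375 31 -5 -15 0 0 15; 383 31.7 3 -15 0 0 15; 383 31.7 3 -15 0 0 15' ; python3 -m handwheel '0 0 0 0 0 0 15; 0 0 0 0 0 0 15'; python3 -c "
from h import *
snap('wrist','w10');snap('scene','c10');snap('side','s10');o=readout.get_obs();print(o['tcp_pos'],o['orientation'],o['contact_force'],cv2.Rodrigues(o['orientation'])[0])"
```

```text
clock: 16.52
tcp_pos: [0.6563, 0.0258, 0.2289]
orientation: [2.142, 2.014, 0.264]
contact_force: [-0.6, -0.3, -1.4]
grip_width: 0.0244
clock: 16.77
tcp_pos: [0.6571, 0.0237, 0.2298]
orientation: [2.144, 2.009, 0.265]
contact_force: [1.1, 0.5, -0.7]
grip_width: 0.0247
[0.65691554 0.02425765 0.22957258] [2.14326597 2.01056713 0.26504561] [-0.32404187 -0.04118566 -2.05704874] [[ 6.38301251e-02  9.63861817e-01  2.58642827e-01]
 [ 9.97960778e-01 -6.16431567e-02 -1.65652236e-02]
 [-2.30261793e-05  2.59172757e-01 -9.65830980e-01]]
```

View pics/w10.png

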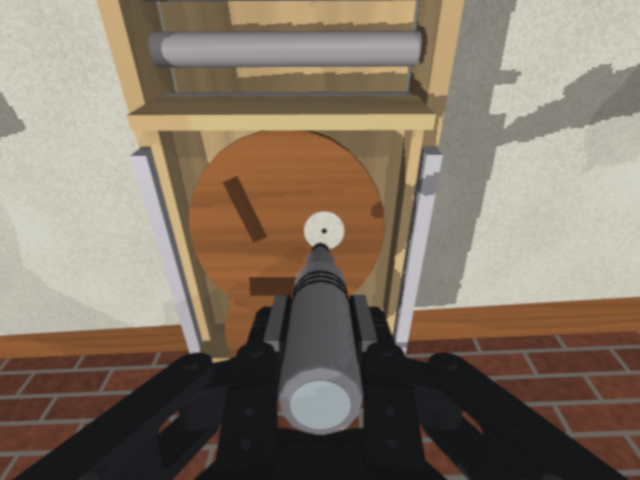

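View pics/s10.png

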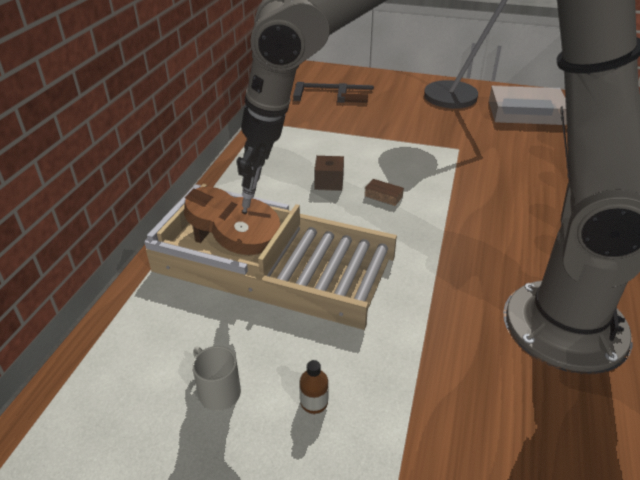

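View pics/c10.png

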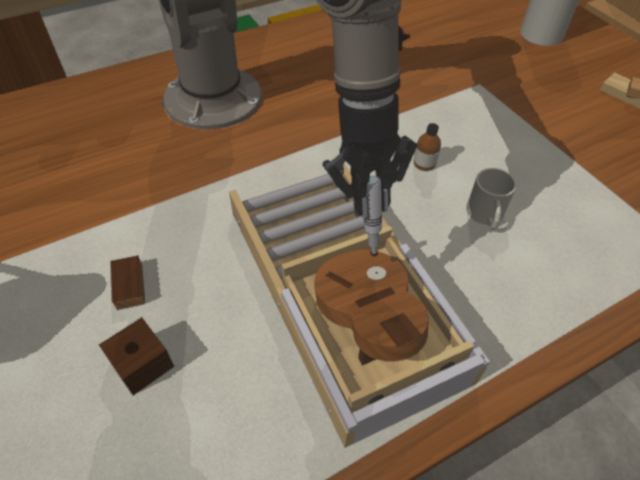

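```bash
python3 - <<'E'
from h import *
w,c,s=load('w10'),load('c10'),load('s10')
dw=dot(w,324,231,25);ds=dot(s,241,226,10); dc=dot(c,376,272,12);print(dw,ds,dc)
D,rs=tri([(w,*dw),(c,*dc)]);print(D,rs)
D3,rs=tri([(w,*dw),(c,*dc),(s,*ds)]);print(D3,rs)
R=cv2.Rodrigues(np.array([2.14326597,2.01056713,.26504561]))[0]
for T in (np.array([.65691554,.02425765,.22957258]),np.array([.6563,.0254,.2280])):
    print('dot in tool mm',R.T@(D-T)*1e3)
z=[]
for f,u,v in ((c,374,250),(s,246,205),(w,322,245)):
    z.append(cv2.resize(cv2.cvtColor(f['pixels'],4)[v-40:v+40,u-32:u+32],None,fx=7,fy=7,interpolation=2))
im=np.hstack(z); im=cv2.resize(im,(800,333)); cv2.imwrite('pics/z10.png',im)
E
```

```text
(323.8610439300537, 229.00103759765625) (240.94238758087158, 226.31964015960693) (375.8782682418823, 272.5573720932007)
[0.68743341 0.02415003 0.11211995] [np.float64(0.0006137593887905201), np.float64(0.0006137593887905776)]
[0.68722911 0.02396598 0.11246403] [np.float64(0.0007904511897213796), np.float64(0.0005405944083630809), np.float64(0.0004435826426228708)]
dot in tool mm [  1.84326416  -1.01887824 121.33439913]
dot in tool mm [7.42497446e-01 5.24052132e-02 1.19993681e+02]
```

View pics/z10.png

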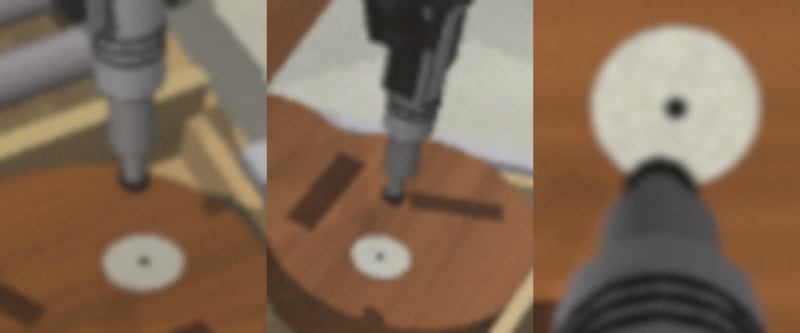

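```bash
python3 - <<'E'
from h import *
w,c,s=load('w10'),load('c10'),load('s10')
F,rs=tri([(c,374.2,254.2),(s,244.3,212.0)]);print('foot',F,rs)
D,rs=tri([(w,324.2,230.7),(c,375.9,272.6),(s,240.95,226.3)]);print('dot',D,rs)
R=cv2.Rodrigues(np.array([2.14326597,2.01056713,.26504561]))[0]
print('foot->dot in tool mm',R.T@(D-F)*1e3)
T=np.array([.6566,.0248,.2293]); print('pred foot',R.T@(D-T)*1e3-[0,0,79.8])
E
```

```text
foot [0.67729893 0.02145897 0.15112882] [np.float64(0.0007759241206608511), np.float64(0.0007759241206608303)]
dot [0.68765035 0.02398473 0.11291353] [np.float64(0.0013260304014941421), np.float64(0.0007468145200460533), np.float64(0.0008483065850600714)]
foot->dot in tool mm [ 3.18222153 -0.0827197  39.5449901 ]
pred foot [ 1.17102258 -0.18569836 40.65410894]
```

```bash
python3 -m handwheel '2.5 0 8 0 0 0 15; 2.5 0 18 0 0 0 15; 2.5 0 26 0 0 0 15; 2.5 0 30 0 0 0 15; 2.5 0 33 0 0 0 15; 2.5 0 33 0 0 0 15; 2.5 0 33 0 0 0 15'; python3 - <<'E'
from h import *
w,c,s=snap('wrist','w11'),snap('scene','c11'),snap('side','s11');o=readout.get_obs();print(o['tcp_pos'],o['contact_force'])
z=[]
for f,u,v in ((c,374,265),(s,242,218),(w,322,245)):
    z.append(cv2.resize(cv2.cvtColor(f['pixels'],4)[v-40:v+40,u-32:u+32],None,fx=7,fy=7,interpolation=2))
im=np.hstack(z); im=cv2.resize(im,(800,333)); cv2.imwrite('pics/z11.png',im)
E
```

```text
clock: 17.8
tcp_pos: [0.6656, 0.0269, 0.1977]
orientation: [2.142, 2.012, 0.265]
contact_force: [-0.8, -0.1, -1.0]
grip_width: 0.0249
[0.66552975 0.0269211  0.19774691] [ 0.73314292 -0.27196602 -1.95882905]
```

View pics/z11.png

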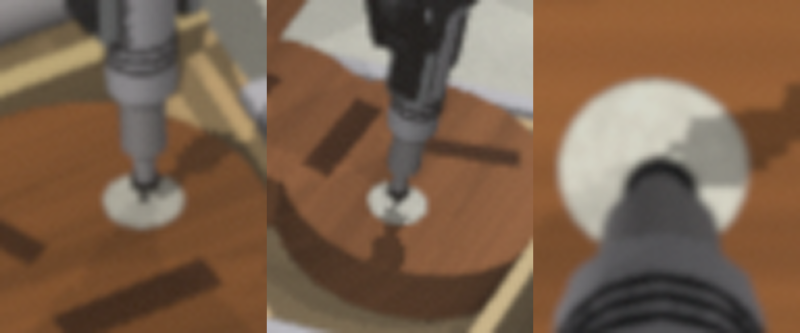

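```bash
python3 - <<'E'
from h import *
c,s=load('c11'),load('s11')
F,rs=tri([(c,377.0,269.3),(s,241.5,224.0)]);print('foot',F,rs)
R=cv2.Rodrigues(np.array([2.14326597,2.01056713,.26504561]))[0]
print(R.T@(np.array([.6874,.0238,.1124])-F)*1e3, R.T@(np.array([.6874,.0238,.1124])-[.66555,.0269,.1977])*1e3-[0,0,79.8])
E
```

```text
foot [0.68572779 0.02458882 0.11940478] [np.float64(0.0011104880445028027), np.float64(0.0011104880445026398)]
[-0.68031448 -0.15504715  7.21100673] [-1.69702605 -0.85596149  8.28808054]
```

```bash
python3 -m handwheel '-1 0 3 0 0 0 15; -1 0 6 0 0 0 15; -1 0 8 0 0 0 15; -1 0 10 0 0 0 15; -1 0 11 0 0 0 15; -1 0 11 0 0 0 15; -1 0 11 0 0 0 15'; python3 - <<'E'
from h import *
w,c,s=snap('wrist','w12'),snap('scene','c12'),snap('side','s12');P=[]
for i in range(6):
    grab_frame('side');o=readout.get_obs();P.append(np.r_[o['tcp_pos'],o['contact_force']])
print(np.round(P,4),np.mean(P,0))
z=[]
for f,u,v in ((c,374,265),(s,242,218),(w,322,245)):
    z.append(cv2.resize(cv2.cvtColor(f['pixels'],4)[v-40:v+40,u-32:u+32],None,fx=7,fy=7,interpolation=2))
im=np.hstack(z); im=cv2.resize(im,(800,333)); cv2.imwrite('pics/z12.png',im)
E
```

```text
clock: 18.82
tcp_pos: [0.6682, 0.0256, 0.1869]
orientation: [2.143, 2.012, 0.265]
contact_force: [-1.8, -0.5, 0.6]
grip_width: 0.0249
[[ 0.6682  0.0257  0.1869 -0.9789 -0.3465  0.3145]
 [ 0.6682  0.0257  0.1868 -0.8848  0.522   0.5246]
 [ 0.6682  0.0256  0.1868 -1.391  -1.3977  0.5573]
 [ 0.6682  0.0257  0.1868 -1.5154 -0.226   0.2659]
 [ 0.6682  0.0257  0.1868 -1.0596 -0.8484  0.6873]
 [ 0.6682  0.0256  0.1868 -1.2191 -0.6427 -0.24  ]] [ 0.66818376  0.02564931  0.18682921 -1.17479193 -0.48988137  0.35160379]
```

View pics/z12.png

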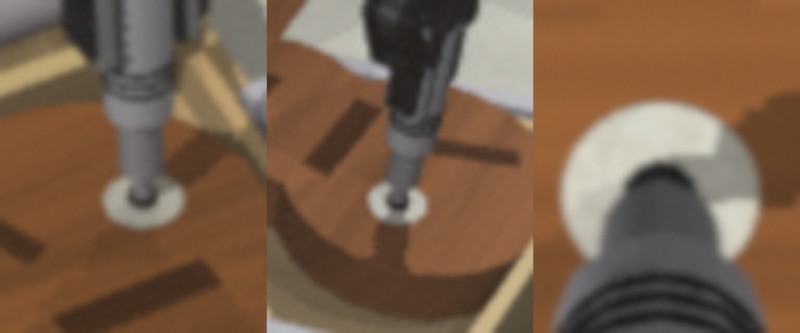

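```bash
python3 -m handwheel '0 0 1 0 0 0 15; 0 0 2 0 0 0 15; 0 0 3 0 0 0 15; 0 0 3.5 0 0 0 15; 0 0 3.5 0 0 0 15; 0 0 3.5 0 0 0 15; 0 0 3.5 0 0 0 15'; python3 - <<'E'
from h import *
w,c,s=snap('wrist','w13'),snap('scene','c13'),snap('side','s13');P=[]
for i in range(8):
    grab_frame('side');o=readout.get_obs();P.append(np.r_[o['tcp_pos'],o['contact_force']])
print(np.mean(P,0),o['orientation'],o['grip_width'])
z=[]
for f,u,v in ((c,374,265),(s,242,218),(w,322,245)):
    z.append(cv2.resize(cv2.cvtColor(f['pixels'],4)[v-40:v+40,u-32:u+32],None,fx=7,fy=7,interpolation=2))
im=np.hstack(z); im=cv2.resize(im,(800,333)); cv2.imwrite('pics/z13.png',im)
cv2.imwrite('pics/c13z.png',cv2.resize(cv2.cvtColor(c['pixels'],4)[160:440,220:500],None,fx=2,fy=2))
E
```

```text
clock: 20.15
tcp_pos: [0.6691, 0.0256, 0.1835]
orientation: [2.142, 2.012, 0.265]
contact_force: [-1.8, -0.4, 0.9]
grip_width: 0.025
[ 0.66912177  0.02562479  0.18343492 -1.87053012 -0.85627678  1.72191716] [2.1426091  2.01182104 0.26483549] 0.02475491426599886
```

View pics/z13.png

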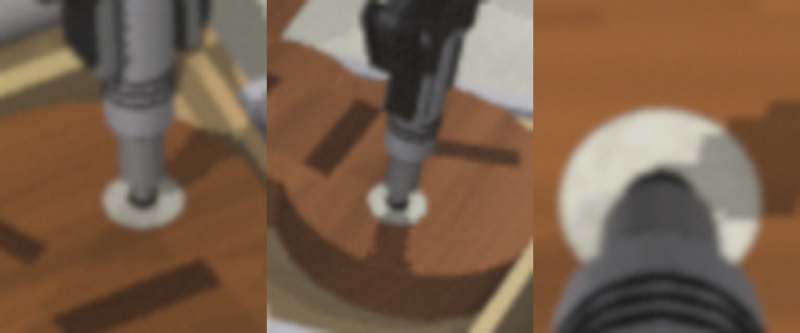

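View pics/c13z.png

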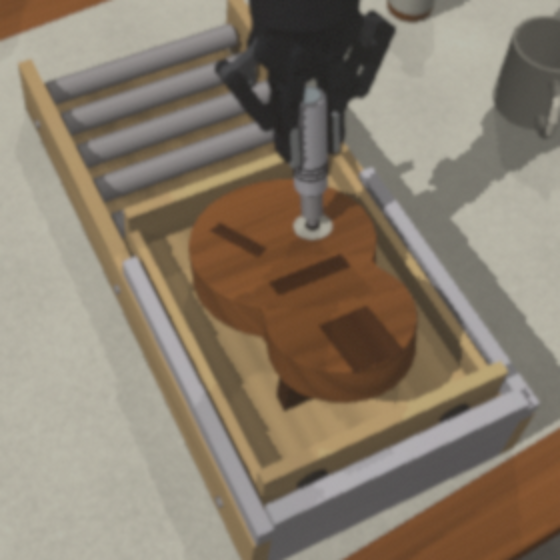

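View pics/s13.png

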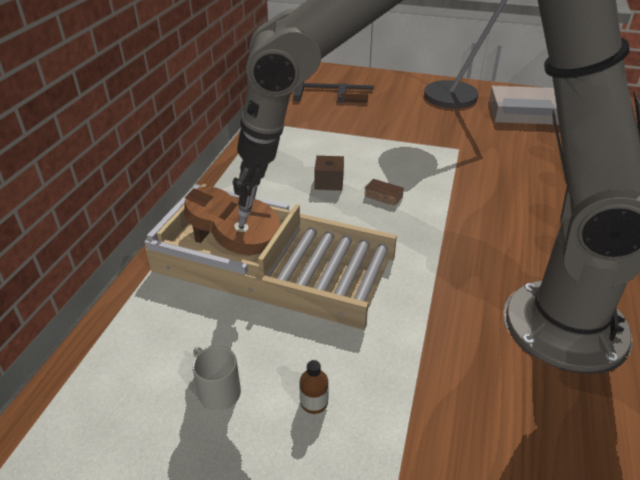

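Foot is centred on the dot in all three views: side foot (241,222) on a dot centred at the same place. The carrier's far wall is still on both stops. A last check before handing in: whether the gauge tilted in the grip.

```bash
python3 - <<'E'
from h import *
w,a=load('w13'),load('w9')
def top(f):
    im=f['pixels'][360:440,270:370].astype(int); m=((im.min(2)>95)&(im[...,2]-im[...,0]>-5)).astype(np.uint8)
    n,l,st,c=cv2.connectedComponentsWithStats(m); i=1+np.argmax(st[1:,4]); return c[i]+[270,360],st[i,4]
print(top(a),top(w),top(load('w10')))
print(dot(load('c10'),376,272,12)) 
b=np.hstack([cv2.cvtColor(f['pixels'],4)[220:450,200:440] for f in (a,w)]); cv2.imwrite('pics/cmp.png',b)
E
```

```text
(array([319.98983051, 404.6029661 ]), np.int32(2360)) (array([320.46345438, 400.0358473 ]), np.int32(4296)) (array([320.26965762, 400.01676505]), np.int32(4235))
(375.8782682418823, 272.5573720932007)
```

View pics/cmp.png

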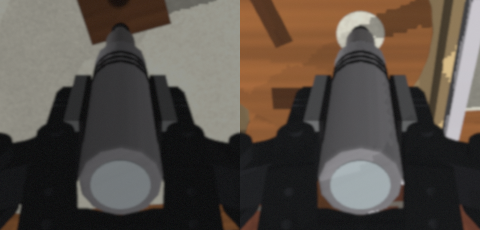

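The gauge sits exactly as it did right after the lift: no tilt or slip in the grip. Handing in.

```bash
python3 -c "
from h import *
print(workorder.hand_in()); o=readout.get_obs(); print(o['clock'],o['tcp_pos'],o['contact_force'],o['grip_width'])"
```

```text
the job is handed in; nothing more can be done
None
the job is handed in; nothing more can be done
```

I pushed the carrier onto both stops, lifted the gauge out of its stand, and pressed its foot on the white dot. I handed in at about 20.5 s of the 64 s, with the gauge still gripped and pressed; no verdict was reported.

Last checks, all before handing in:
- **Carrier:** it stopped dead against about 11 N of push. The dot did not move when I backed the arm away. With the gauge pressed on, the far wall still looked to be against both stops.
- **Foot position:** in all the camera views the foot looked within about 2 mm of the dot's centre.
- **Squareness:** the tool was tilted 15.0° to match the stated slope, which I did not measure on the face itself. Measured after the lift, the gauge's axis was within about 1.5° of the tool axis, and it showed no shift in the grip once pressed.
- **Pressing:** the force readings came to about 3.6 N, or roughly 7 mm of foot travel. The geometry gave 6.5 mm, so the two agree.
- **Disagreements:** position readings and triangulated points differed by 1–2 mm. The sideways force was a little larger than expected, under 1 N over.
- **Bystanders:** I never touched the bottle, mug or sanding block, and they looked unmoved in the pictures.

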